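# Load a plaster model into the rotary holder and hold it home behind the lip

## Task

Set the rotary model holder to its loading station: lift the sprung index plunger by its black knob, swing the head a quarter turn counter-clockwise seen from above (past one notch) so that its open mouth faces the front, and let the plunger drop home in the notch there. Then take the plaster jaw model by its plaster base, lay its base plate flat on the bed and push the plate's tongue under the lip by feel, against the two spring pins, until it is fully home at the back wall. Finish while still gripping the model and holding it pressed home, so that I can tighten the lip screws; leave the other things on the bench where they are.

Things in the scene. Friction and masses are not known exactly. Their poses are not given: they have to be found in the camera images.
- holder: Foot of the rotary model holder: a grey round casting 220 mm across, heavy and fixed. Origin on the worktop at the turning axis; its -x is the front (towards the robot, within about 15 degrees). A steel index ring (inner radius 81, outer radius 104 mm, top 28 mm above the worktop) has a notch 9.6 mm wide every 45 degrees.
- head (a joint): Turning head, rad, counter-clockwise from above. 0 at the start: mouth to the foot's left (+y), plunger arm to its front. 1.571 is the loading station: mouth to the foot's front (-x), arm to its right (-y). The head turns, with slight friction (0.12 N m), only while the plunger is lifted; there is a notch every 0.785 rad.
- plunger (a joint): Sprung index plunger in the head's arm, m upward. 0 = home in a notch; clear of the ring from 0.008; stop at 0.014; between notches it rides on the ring at about 0.0075. The spring presses it down with 3.5 N at 0, 7 N at 0.014. It goes round with the head, 92 mm from the turning axis.
- knob (a point): Middle of the plunger's round black knob, 24 mm across, from 12 mm below to 11 mm above this point, which is 80 mm above the worktop with the plunger down. It moves up with the plunger and round with the head. Under the knob is a thin stem and, from 19 mm below this point, a 21 mm wide collar.
- seat (a point): Foot of the jaw's back wall at its middle, on the bed's surface, 48 mm above the worktop, 55 mm from the turning axis; turns with the head. Its x axis is the way the tongue is pushed (from the mouth into the jaw), z up. The flat steel bed is 72 mm wide and runs from 103 mm before the wall up to it. On top of the wall two screw heads stand up to 27 mm above the bed.
- lip_edge (a point): Point on the bed under the front edge of the jaw's lip, 12 mm before the seat; same axes. The lip covers these 12 mm; its underside is 8.5 mm above the bed, bevelled up to 12 mm at this edge, its top 16.5 mm. Cheeks under the lip, 43 mm apart, guide the tongue; they flare to 57 mm apart 6 mm before this point.
- pin_l (a joint): Left spring pin in the back wall, m pressed in: 0 = sticks out 5 mm from the wall, 0.005 = pressed flush. 1.5 N to start, 4 N when flush.
- pin_r (a joint): Right spring pin, the same; the pins lie 10 mm either side of the middle.
- model_plate: Plaster jaw model on a grey base plate, 0.19 kg. Origin at the plate's underside below the model's middle; x along the tongue, z up. Plate 58 (x) by 60 by 8 mm; tongue 40 mm wide, 6 mm thick, to x = 63.5 mm. The plaster base, 8 to 22 mm up, has flat parallel faces at x = -25 (39 mm wide) and x = +25 mm (54 mm wide): grasp across these, tips just above the plate. Other sides slant; teeth to 35 mm.
- tongue_tip (a point): Middle of the tongue's end edge, at the level of the plate's underside, 63.5 mm along x from the plate's origin. Home: at the seat point.
- cup: Small orange mixing cup, 44 mm wide, 38 mm high, a bystander.
- tape: Roll of tape, 67 mm wide, 24 mm high, a bystander.
- wax_carver: Wax carver, 155 mm long, lying on the worktop, a bystander.
- spatula: Plaster spatula, 190 mm long, lying on the worktop, a bystander.
Things that resemble listed ones, but are neither listed nor needed, are in the scene too. Leave any orange look-alike of the model_plate alone.

How it is judged:
On the way, in this order (a step that is already met when the one before it is completed fails the run):
1. the index plunger is lifted clear of the ring (value of joint plunger above 0.008 m), for 0.1 s.
2. the head stands at the loading station with the plunger dropped home in its notch (value of joint head between 1.54 and 1.6 rad and value of joint plunger below 0.002 m), for 0.2 s.
3. the model is picked up in the fingers (height (world z) of model_plate above 0.02 m and contact force between the fingers and model_plate above 3 N), for 0.2 s.
At the end, for the whole second after the job is handed in: Head at the loading station (1.57 rad within 0.03), plunger down within 2 mm; tongue under the lip, tip within 1.5 mm of the back wall and 4 mm of the middle, pins pressed in over 3.3 mm, plate flat (3.4 degrees, tip under 3 mm up) and still, the fingers still gripping the model (all of step 2 and x of tongue_tip in the frame of seat above -0.0015 m and z of tongue_tip in the frame of seat below 0.003 m and y of tongue_tip in the frame of seat between -0.004 and 0.004 m and value of joint each of pin_l, pin_r above 0.0033 m and angle between model_plate's own z axis and vertical below 0.06 rad and contact force between the fingers and model_plate above 3 N and linear speed of model_plate below 0.01 m/s); the arm keeps its last pose, push and grip.
It fails at once if the model is tipped over or dropped on its side (angle between model_plate's own z axis and vertical above 0.7 rad).
It fails at once if one of the other things on the bench is pushed away (3 cm or more) (distance of any of cup, tape, wax_carver, spatula from where it was at the start of the episode above 0.03 m).
It also fails if it takes over 64 s, if anything falls off the work surface, if the arm or the gripper's body presses on something with over 40 N, if the wrist force passes 120 N, or if a joint passes its speed limit or range.

## Robot

A 7-joint arm with a two-finger parallel gripper is mounted at the origin on a cart in front of the work surface, level with it; the furniture and walls round the work are solid. World frame = base frame: x ahead of the robot, y to its left, z up, the work surface at z = 0. Lengths are in m, angles in rad, forces in N, time in s.
With the tool pointing down it reaches from about 0.4 to 0.85 m from the base axis. Payload 10.4 kg.
Tool frame: the origin (TCP) lies midway between the tips of the shut fingers; the grasp point (between the pads) lies 19 mm behind it; z points along the fingers, y is the line along which they close (so a half turn about z gives the same grasp; the last joint's range is limited). The gripper opens to 87 mm and grips with 3 to 60 N. Pads are 19 mm wide; open, the fingers measure 117 mm over their backs; the gripper's body (75 mm by 190 mm) begins 51 mm behind the grasp point.
Start: joints at [-1.277, 0.332, -0.065, 1.46, 0.022, 1.35, -0.088], TCP at [0.195, 0.594, 0.223] pointing down, gripper open.
Joint ranges: [-2.6, 2.6], [-0.5, 2.12], [-1.47, 1.34], [0.16, 2.42], [-1.27, 4.41], [0.06, 2.06], [-2.6, 2.6]. Speed limits (rad/s): [2.22, 2.22, 2.79, 2.79, 3.14, 3.14, 3.14].

## Interface

Orientations are given as a unit quaternion [x, y, z, w].
In Python, from bench import r gives the robot as it stands.
- The arm moves only by the tool arm_command, never from a script. Its argument "moves" is one flat list of numbers, 4 for each row, row after row: the shift along the tool's x, y, z in cm, then the turn about the tool's z in degrees. A call has 1 to 12 rows; each row shifts and turns the commanded pose from where the row before left it, along the tool's axes as they then stand; what a row does not reach is not made up. A row lasts 1/12 s, in which the tool goes at most 41.7 mm and 7.16 degrees, less where a joint would pass 70% of its speed; a pose out of reach is approached as far as the arm can. A call with a gripper value outside its range is refused whole. "fingers" is the opening in per cent of the stroke, from 0 (shut) to 100 (fully open), set as the call begins (left out, the last holds). The fingers move at their own pace and stop on an object; "squeeze" is the grip in N (left out, the last holds). Time passes only in rows, so rows that do not move let the fingers close. It gives the time, the measured TCP pose, the force, the opening and the grip force at its end, in the units of the state.
- r.read_state(): the state, without advancing time (a new reading comes with each control period).
- r.camera(name): name is "side" or "top"; returns the picture (384x512x3 uint8, red, green, blue); there is no depth.
- r.camera_info(name): a dict with "fx", "fy", "cx", "cy" (pixels), "origin" and "attitude" of the camera in the world. Camera axes: x right, y up, looking along -z (the intrinsics and any distortion apply to the point x, -y, -z); pixel columns grow to the right and rows downward; lengths in m; the calibration is good to about 2 mm. A picture is of the moment at which its call begins. camera_info takes no time and is no camera call.
- r.close_job(): hands the job in; it is judged then, once.
The state is a dict: "time": time; "joint_positions": joint angles; "joint_vel": joint speeds; "joint_torque": joint torques, N m; "ee_pos": TCP position; "eef_rot": TCP orientation; "ft_force": force on the tool from outside, world axes, zero at the start; "torque": the same for the moment, N m; "width": finger opening in m; "grip_force": force on a finger pad.
Only numpy, scipy, OpenCV 4.12 (cv2) and the standard library are available. Lean on these libraries where they do the work, as an engineer would, in place of code of your own. Each camera call takes 0.05 s, during which the arm holds its last target. There are 200 camera calls.

## Working session

There is one attempt and no reset: what is moved stays moved. The work goes in short steps, Python scripts to look and compute and a tool call to move; the robot and the scene stay as the last step left them, time stands still between calls to the robot, and variables do not carry over. Pictures are saved under pics/ and viewed, at most 10 in all, crops included, and the job is handed in when it is done.

Besides the shell and the picture viewer there is one more tool, called after "Call:" as name(argument=value, ...), one argument or row to a line, values as JSON. arm_command: Moves the arm, as the interface text tells. Its arguments: {"type":"object","properties":{"moves":{"type":"array"},"fingers":{"type":"number"},"squeeze":{"type":"number"}},"required":["moves"]}

```bash
ls; mkdir -p pics; python3 - <<'E'
from bench import r
import cv2
for n in("side","top"):
    im=r.camera(n); cv2.imwrite(f"pics/{n}0.png",cv2.resize(im[:,:,::-1],(768,576),interpolation=cv2.INTER_CUBIC)); cv2.imwrite(f"pics/raw_{n}0.png",im[:,:,::-1]); print(n,r.camera_info(n))
s=r.read_state();print(s)
E
```

```text
pics
side {'fx': 444.4019799453901, 'fy': 444.4019799453901, 'cx': 255.33990298770894, 'cy': 191.62692340023202, 'origin': array([0.35722092, 0.72684174, 0.9690178 ]), 'attitude': array([-0.04656904,  0.25317938,  0.94830517, -0.18560396])}
top {'fx': 464.94847249094437, 'fy': 464.94847249094437, 'cx': 250.84239260604525, 'cy': 188.06311852166684, 'origin': array([0.36241599, 0.26708126, 1.34527083]), 'attitude': array([-0.04087186,  0.0548452 ,  0.71053948, -0.70032502])}
{'time': 0.1, 'joint_positions': array([-1.2765909 ,  0.33277271, -0.06471148,  1.4608202 ,  0.02156773,
        1.34993226, -0.08849144]), 'joint_vel': array([ 2.01180087e-03, -2.58975245e-03, -1.88336297e-03, -8.87209891e-04,
        4.23548534e-05, -2.96265947e-04, -5.42487577e-04]), 'joint_torque': array([ 8.21320209e-04, -6.24544430e+01,  2.40475894e-02, -3.90715599e+01,
       -6.16144622e-02,  3.64754826e-02,  3.88605645e-05]), 'ee_pos': array([0.1945877 , 0.59357689, 0.22187372]), 'eef_rot': array([ 1.57725905e-01,  9.87482737e-01, -6.13293982e-04, -8.69989944e-05]), 'ft_force': array([-0.53200873,  0.0752321 ,  0.82373486]), 'torque': array([0.02808763, 0.02642869, 0.0041213 ]), 'grip_force': 0.0, 'width': 0.08730402627557465}
```

View pics/top0.png

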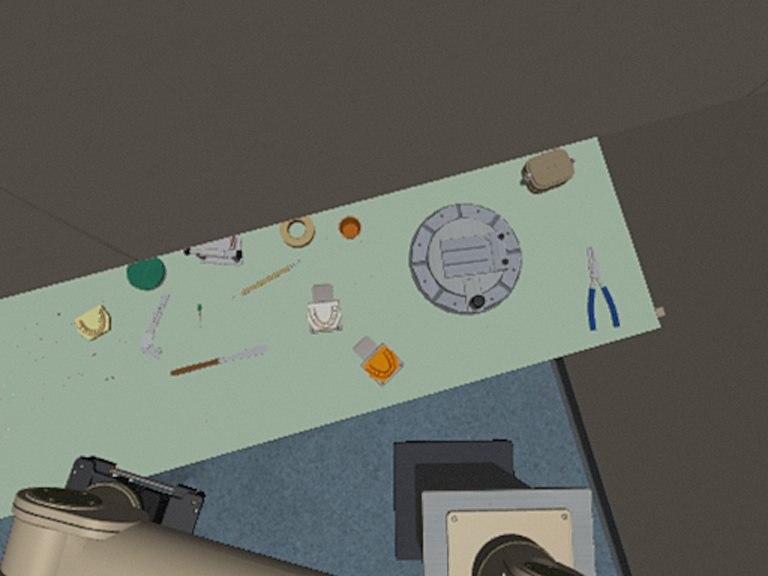

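View pics/side0.png

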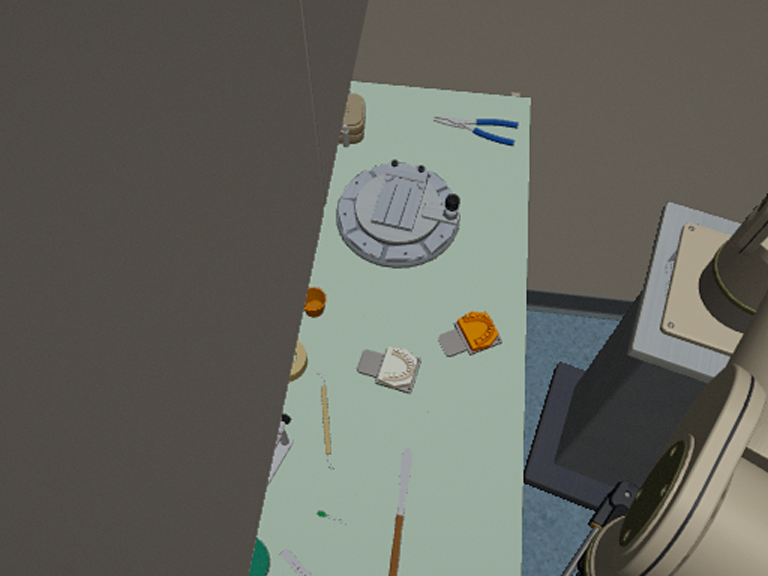

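The top view shows three jaw models. The white one on a grey plate with a tongue, at top (324,308) / side (395,370), fits the description. The orange one at (380,360) is the look-alike, and the yellow one at (93,321) has no plate or tongue. The holder is at top (465,258) with its black knob at (477,302); in the side view the knob is at (452,203). I'll confirm these in enlarged crops.

```bash
cat > h.py <<'E'
import numpy as np, cv2
from scipy.spatial.transform import Rotation as R
from scipy.optimize import least_squares
from bench import r
C={n:r.camera_info(n) for n in("side","top")}
def proj(n,P):
    c=C[n];p=R.from_quat(c["attitude"]).inv().apply(np.atleast_2d(P)-c["origin"])
    return np.c_[c["cx"]-c["fx"]*p[:,0]/p[:,2], c["cy"]+c["fy"]*p[:,1]/p[:,2]]
def tri(s,t):
    f=lambda P:np.r_[proj("side",P)[0]-s,proj("top",P)[0]-t]
    o=least_squares(f,[.5,0,.03]);return o.x,np.abs(o.fun).max()
def plane(n,uv,z):
    c=C[n];d=R.from_quat(c["attitude"]).apply([(uv[0]-c["cx"])/c["fx"],-(uv[1]-c["cy"])/c["fy"],-1])
    return c["origin"]+d*(z-c["origin"][2])/d[2]
def crop(im,x,y,w,h,k):
    return cv2.resize(im[y:y+h,x:x+w],None,fx=k,fy=k,interpolation=cv2.INTER_CUBIC)
E
python3 - <<'E'
from h import *
t=cv2.imread("pics/raw_top0.png");s=cv2.imread("pics/raw_side0.png")
cv2.imwrite("pics/hold.png",np.hstack([crop(t,270,132,80,80,5),crop(s,222,102,80,80,5)]))
cv2.imwrite("pics/mod.png",np.hstack([crop(t,196,184,40,40,10),crop(s,234,224,50,40,8)[:, :400] if 0 else cv2.resize(s[224:274,234:284],(400,400),interpolation=cv2.INTER_CUBIC)]))
E
```

```text
(no output)
```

View pics/hold.png

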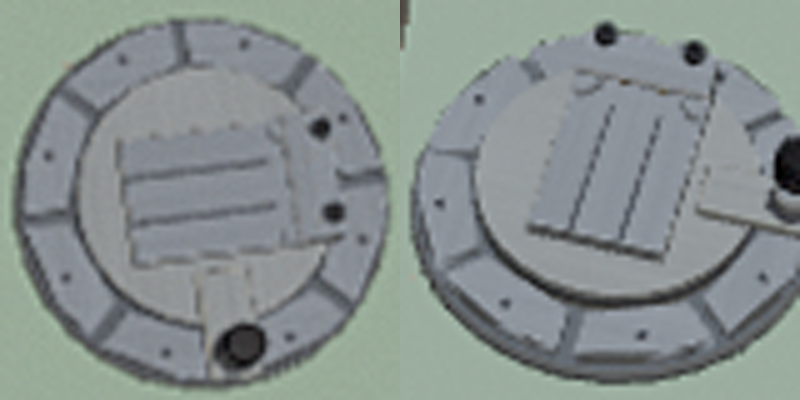

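View pics/mod.png

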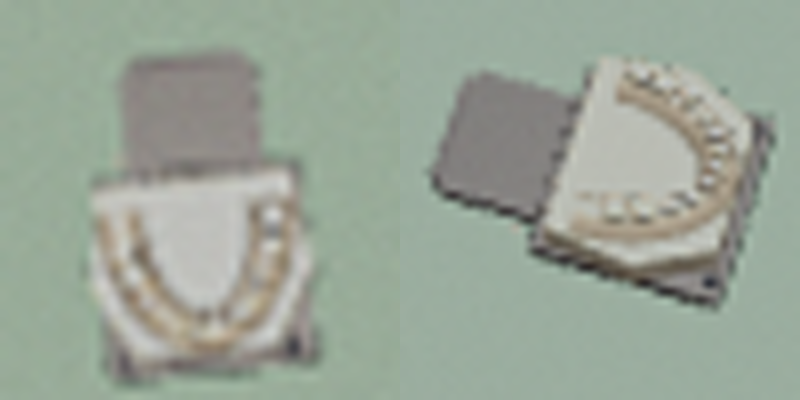

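The crops show the foot's ring with its notches, e.g. tile px (180,42), (303,70), (43,215), and the two screw heads at (319,127) and (333,212). The knob is at (243,343). The white model has its tongue end at tile px (122–255,55) and plate corners at (110,380) and (318,360). It is the white model on a grey tongued plate, so it's the right one.

```bash
cat > fit.py <<'E'
from h import *
def raw(p,x,y,k): return (np.array(p,float)+.5)/k-.5+[x,y]
T=lambda p:raw(p,270,132,5); S=lambda p:raw(p,222,102,5)
scT=[T((319,127)),T((333,212))]; scS=[S((206,34)),S((294,52))]
sc=[tri(b,a) for a,b in zip(scT,scS)]; print("screws",sc)
kn=tri(raw((452,202),0,0,1.5),T((241,343)));print("knob",kn)
nt=T([(180,42),(303,70),(362,178),(335,290),(112,325),(43,215),(65,103)]);ns=S([(133,70),(48,153),(60,250),(170,333),(312,318),(365,120)])
def pts(q,z=.028):
    a=q[2]+np.arange(8)*np.pi/4; return np.c_[q[0]+.0925*np.cos(a),q[1]+.0925*np.sin(a),np.full(8,q[3])]
def f(q):
    o=[]
    for n,d in(("top",nt),("side",ns)):
        P=proj(n,pts(q))
        for u in d: o+=list(P[np.argmin(((P-u)**2).sum(1))]-u)
    return np.array(o)
a0=np.arctan2(*(np.array(kn[0][:2])[::-1]-plane("top",T((200,198)),.028)[1::-1]))
c0=plane("top",T((200,200)),.028)
q=least_squares(f,[c0[0],c0[1],a0,.028],x_scale=[.1,.1,1,.1],loss="soft_l1");print("holder",q.x,"notch deg",np.degrees(q.x[2]),np.abs(q.fun).max())
d=kn[0][:2]-q.x[:2];print("knob r",np.hypot(*d),np.degrees(np.arctan2(d[1],d[0])))
m=(sc[0][0]+sc[1][0])/2-np.r_[q.x[:2],0];print("screw mid r,ang",np.hypot(*m[:2]),np.degrees(np.arctan2(m[1],m[0])))
# model
MT=lambda p:raw(p,196,184,10);MS=lambda p:raw(p,234,224,8)
L=np.array([[63.5,20,6],[63.5,-20,6],[-29,30,4],[-29,-30,4],[29,30,8],[29,-30,8],[63.5,20,6],[63.5,-20,6],[-29,-30,8],[-29,30,0],[29,30,0]])/1e3
ut=MT([(120,60),(257,52),(110,378),(318,362),(93,185),(300,165)]);us=MS([(35,185),(75,70),(372,120),(322,306),(132,252)])
def g(q):
    P=R.from_euler("z",q[3]).apply(L)+q[:3]
    return np.r_[(proj("top",P[:6])-ut).ravel(),(proj("side",P[6:])-us).ravel()]
best=None
for y in(0,1.5):
    o=least_squares(g,[.5,.2,0,y],x_scale=[.1,.1,.1,1],loss="soft_l1")
    if best is None or o.cost<best.cost:best=o
print("model",best.x,np.degrees(best.x[3]),"\n",g(best.x).round(1))
E
python3 fit.py
```

```text
screws [(array([0.62151871, 0.007751  , 0.0704691 ]), np.float64(0.24624165671116316)), (array([0.57390698, 0.00200649, 0.07097487]), np.float64(0.5443664514993998))]
knob (array([0.4993362 , 0.05751267, 0.08048025]), np.float64(0.259064666961649))
holder [ 0.59075912  0.06678327 -3.02167679  0.02510817] notch deg -173.1293273568429 2.16491197599143
knob r 0.09189175510907169 -174.2097984263614
screw mid r,ang 0.062293860768529635 -83.5908422146066
model [ 0.48097574  0.34020115 -0.00140441  0.07956416] 4.558690299640492 
 [-0.1 -0.1 -0.1 -0.6  0.1  0.2  0.1 -0.2  0.1 -0.6  0.1 -0.5 -0.4 -0.
  0.  -0.6  1.5  0.   0.5  1.   0.3  0.6]
```

Measurements check out: knob height 0.080 m and radius 92 mm, foot yaw about 6.3°, model at z≈0. I'll travel to above the knob.

Call:
arm_command(
  moves=[-1,-1,0,0,-2.2,-2,0.2,0,-2.4,-2.2,0.2,0,-2.4,-2.2,0.2,0,-2.4,-2.2,0.2,0,-2.4,-2.2,0.2,0,-2.4,-2.2,0.2,0,-2.4,-2.2,0.2,0,-2.4,-2.2,0.2,0,-2.4,-2.2,0.2,0,-2.4,-2.2,0.2,0,-2.4,-2.2,0.2,0],
  fingers=60,
  squeeze=35,
)

```text
time: 1.1
ee_pos: [0.3756, 0.27, 0.2003]
eef_rot: [0.158, 0.987, 0.0, -0.0]
ft_force: [0.2, 0.1, 0.3]
width: 0.0522
grip_force: 0.0
```

Call:
arm_command(
  moves=[-2.4,-2.1,0,0,-2.4,-2.1,0,0,-2.4,-2.1,0,0,-2.4,-2.1,0,0,-2.4,-2.1,0,0,-2.4,-2.1,0,0,-2.4,-2.1,0,0,-1.6,-1,0,0,0,0,0,7,0,0,0,7,0,0,0,7,0,0,0,7],
)

```text
time: 2.1
ee_pos: [0.501, 0.0649, 0.2002]
eef_rot: [0.395, 0.919, -0.0, -0.0]
ft_force: [0.8, -0.1, -0.2]
width: 0.0524
grip_force: 0.0
```

Call:
arm_command(
  moves=[0,0,0,7,0,0,0,7,0,0,0,7,0,0,0,7,0,0,0,7,0,0,0,7,0,0,0,7,0,0,0,7,0,0,0,7,0,0,0,7,0,0,0,7,0,0,0,7],
)

```text
time: 3.1
ee_pos: [0.501, 0.0651, 0.2002]
eef_rot: [0.908, 0.419, -0.0, -0.0]
ft_force: [0.7, 0.3, 0.1]
width: 0.0519
grip_force: 0.0
```

Call:
arm_command(
  moves=[0,0,0,7,0,0,0,7,0,0,0,7,0,0,0,7,0,0,0,7,0,0,0,7,0,0,0,2,0,0,0,0],
)

```text
time: 3.77
ee_pos: [0.501, 0.0651, 0.2003]
eef_rot: [0.999, 0.05, -0.0, 0.0]
ft_force: [0.6, 0.5, -0.7]
width: 0.0522
grip_force: 0.0
```

Call:
arm_command(
  moves=[-0.24,0.74,0,0,0,0,2,0,0,0,2.5,0,0,0,2.5,0,0,0,2,0,0,0,1,0,0,0,1,0,0,0,0.8,0,0,0,0.8,0,0,0,0.5,0,0,0,0.3,0,0,0,0,0],
)

```text
time: 4.77
ee_pos: [0.4995, 0.0575, 0.0663]
eef_rot: [0.999, 0.051, -0.0, 0.0]
ft_force: [0.9, -0.4, -0.4]
width: 0.0523
grip_force: 0.0
```

Call:
arm_command(
  moves=[0,0,0,0,0,0,0,0,0,0,0,0,0,0,0,0,0,0,0,0,0,0,0,0],
  fingers=0,
)

```text
time: 5.27
ee_pos: [0.4997, 0.0566, 0.0667]
eef_rot: [0.999, 0.051, 0.0, 0.0]
ft_force: [-1.5, -3.1, 1.2]
width: 0.023
grip_force: 34.9
```

Call:
arm_command(
  moves=[0,0,-0.3,0,0,0,-0.3,0,0,0,-0.3,0,0,0,-0.3,0,0,0,0,0,0,0,0,0],
)

```text
time: 5.77
ee_pos: [0.4995, 0.0575, 0.0785]
eef_rot: [0.999, 0.051, 0.0, -0.0]
ft_force: [2.7, -2.9, -6.5]
width: 0.0226
grip_force: 34.9
```

Call:
arm_command(
  moves=[0.006,0.321,0,-2,0.022,0.642,0,-4,0.022,0.642,0,-4,0.022,0.642,0,-4,0.022,0.642,0,-4,0.022,0.642,0,-4,0.022,0.642,0,-4,0.022,0.642,0,-4,0.022,0.642,0,-4,0.022,0.642,0,-4,0.022,0.642,0,-4,0.022,0.642,0,-4],
)

```text
time: 6.77
ee_pos: [0.5336, -0.0051, 0.0779]
eef_rot: [0.899, 0.439, -0.001, -0.001]
ft_force: [0.9, -0.6, -6.1]
width: 0.0224
grip_force: 35.0
```

Call:
arm_command(
  moves=[0.022,0.642,0,-4,0.022,0.642,0,-4,0.022,0.642,0,-4,0.022,0.642,0,-4,0.022,0.642,0,-4,0.022,0.642,0,-4,0.022,0.642,0,-4,0.022,0.642,0,-4,0.022,0.642,0,-4,0.022,0.642,0,-4,0.022,0.642,0,-4,0,0,0,0],
)

```text
time: 7.77
ee_pos: [0.6004, -0.0243, 0.0777]
eef_rot: [0.669, 0.744, -0.0, -0.001]
ft_force: [0.6, 0.8, -6.7]
width: 0.0226
grip_force: 35.0
```

Call:
arm_command(
  moves=[0,0,0.3,0,0,0,0.3,0,0,0,0.3,0,0,0,0.2,0,0,0,0,0,0,0,0,0],
)

```text
time: 8.27
ee_pos: [0.6, -0.0244, 0.0674]
eef_rot: [0.67, 0.742, -0.0, -0.0]
ft_force: [-1.7, 1.0, -4.2]
width: 0.0228
grip_force: 35.0
```

Call:
arm_command(
  moves=[0,0,0.1,0,0,0,0,0,0,0,0,0,0,0,0,0],
  fingers=60,
)

```text
time: 8.6
ee_pos: [0.6011, -0.0248, 0.0672]
eef_rot: [0.67, 0.742, 0.001, 0.001]
ft_force: [0.5, -0.5, 0.4]
width: 0.0418
grip_force: 0.0
```

Call:
arm_command(
  moves=[0,0,-1,0,0,0,-2,0,0,0,-3,0,0,0,-3,0,0,0,-3,0,0,0,0,0],
)

```text
time: 9.1
ee_pos: [0.6035, -0.0251, 0.1941]
eef_rot: [0.67, 0.742, 0.004, 0.003]
ft_force: [0.1, -0.2, 0.3]
width: 0.0523
grip_force: 0.0
```

Call:
arm_command(
  moves=[2,-0.5,0,1.2,3.3,-0.74,0,0,3.3,-0.74,0,0,3.3,-0.74,0,0,3.3,-0.74,0,0,3.3,-0.74,0,0,3.3,-0.74,0,0,3.3,-0.74,0,0,3.3,-0.74,0,0,3.3,-0.74,0,0,3.3,-0.74,0,0,2.5,-0.6,0,0],
  fingers=100,
)

```text
time: 10.1
ee_pos: [0.4837, 0.3451, 0.1875]
eef_rot: [0.677, 0.736, 0.001, -0.0]
ft_force: [0.1, -0.4, 0.1]
width: 0.0866
grip_force: 0.0
```

```bash
python3 - <<'E'
from h import *
s=r.read_state();print(s["time"],s["ee_pos"],s["eef_rot"])
t=r.camera("top")[:,:,::-1];d=r.camera("side")[:,:,::-1]
cv2.imwrite("pics/raw_t1.png",t);cv2.imwrite("pics/raw_s1.png",d)
cv2.imwrite("pics/hold1.png",np.hstack([crop(t,270,132,80,80,5),crop(d,222,102,80,80,5)]))
E
```

```text
10.1 [0.48369802 0.34506671 0.18747675] [ 6.77156260e-01  7.35838762e-01  7.85124968e-04 -3.17172074e-04]
```

View pics/hold1.png

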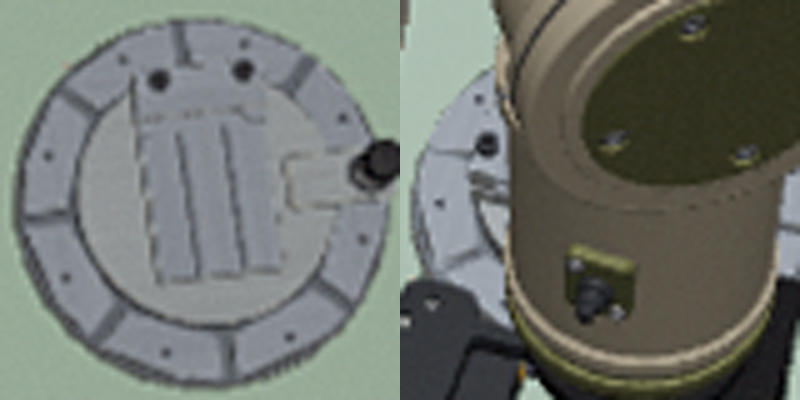

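The head has turned: mouth to the front, screw heads at tile px (159,79) and (243,70), knob at (378,165). Next I'll get the seat pose from the screws.

```bash
python3 - <<'E'
from h import *
raw=lambda p,x=270,y=132:(np.array(p)+.5)/5-.5+[x,y]
a=plane("top",raw((159,79)),.0707);b=plane("top",raw((243,70)),.0707)
print(a,b,"tri",tri(raw((87,145),222,102),raw((159,79))))
m=(a+b)/2;u=a-b;u/=np.hypot(*u[:2]);print("mid",m,"push dir deg",np.degrees(np.arctan2(-u[0],u[1])),"spacing",np.hypot(*(a-b)[:2]))
th=np.radians(6.3);print("pred mid",.5908+.0623*np.cos(th),.0668+.0623*np.sin(th),"seat",.5908+.055*np.cos(th),.0668+.055*np.sin(th))
k=plane("top",raw((378,165)),.0805);c=np.array([.5908,.0668]);d=k[:2]-c;print("knob",k,np.hypot(*d),np.degrees(np.arctan2(d[1],d[0])))
print("wall edge",plane("top",(340,115),0))
E
```

```text
[0.64927191 0.09674257 0.0707    ] [0.65389243 0.04927419 0.0707    ] tri (array([0.65090389, 0.09660486, 0.06840452]), np.float64(0.38763014493170544))
mid [0.65158217 0.07300838 0.0707    ] push dir deg 5.559586034393075 spacing 0.04769272019903541
pred mid 0.6527237675248577 0.07363644758097213 seat 0.6454678525500349 0.07283538711000749
knob [ 0.59691209 -0.02230474  0.0805    ] 0.08931412418726072 -86.07597601992535
wall edge [ 0.76296834 -0.03162202  0.        ]
```

Call:
arm_command(
  moves=[-0.49,-0.31,0,0,0,0,2,0,0,0,3,0,0,0,3,0,0,0,3,0,0,0,2,0,0,0,1.5,0,0,0,1,0,0,0,0.8,0,0,0,0.5,0,0,0,0.2,0,0,0,0,0],
)

```text
time: 11.2
ee_pos: [0.4826, 0.3368, 0.0169]
eef_rot: [0.678, 0.735, 0.0, 0.0]
ft_force: [0.3, -0.4, 0.3]
width: 0.0872
grip_force: 0.0
```

Call:
arm_command(
  moves=[0.33,-0.13,0.3,0,0,0,0.3,0,0,0,0.1,0,0,0,0,0],
)

```text
time: 11.53
ee_pos: [0.4805, 0.3402, 0.0094]
eef_rot: [0.678, 0.735, -0.0, -0.0]
ft_force: [-1.0, -0.6, -0.1]
width: 0.0872
grip_force: 0.0
```

Call:
arm_command(
  moves=[0,0,0,0,0,0,0,0,0,0,0,0,0,0,0,0,0,0,0,0,0,0,0,0],
  fingers=0,
  squeeze=40,
)

```text
time: 12.03
ee_pos: [0.4807, 0.3401, 0.0096]
eef_rot: [0.678, 0.735, 0.0, -0.0]
ft_force: [0.5, -0.4, -0.6]
width: 0.0549
grip_force: 0.0
```

Call:
arm_command(
  moves=[0,0,0,0,0,0,0,0,0,0,0,0,0,0,0,0],
)

```text
time: 12.37
ee_pos: [0.4808, 0.3401, 0.0096]
eef_rot: [0.678, 0.735, 0.0, 0.0]
ft_force: [-0.1, 0.0, 0.5]
width: 0.0495
grip_force: 40.0
```

Call:
arm_command(
  moves=[0,0,-0.5,0,0,0,-1,0,0,0,-2,0,0,0,-2.5,0,0,0,-2.5,0,0,0,-2,0,0,0,-1.5,0,0,0,0,0,0,0,0,0],
)

```text
time: 13.12
ee_pos: [0.4809, 0.3403, 0.1304]
eef_rot: [0.678, 0.735, 0.001, 0.0]
ft_force: [-0.1, 0.1, -3.1]
width: 0.0491
grip_force: 40.0
```

Call:
arm_command(
  moves=[-1.5,0.3,0,0,-2.8,0.57,0,0,-2.8,0.57,0,0,-2.8,0.57,0,0,-2.8,0.57,0,0,-2.8,0.57,0,0,-2.8,0.57,0,0,-2.8,0.57,0,0,-2.8,0.57,0,0,-2.8,0.57,0,0,-1.5,0.28,0,0,0,0,0,-1.5],
)

```text
time: 14.12
ee_pos: [0.5603, 0.0584, 0.1281]
eef_rot: [0.671, 0.742, -0.002, 0.0]
ft_force: [-1.0, -1.1, -1.3]
width: 0.0493
grip_force: 40.0
```

Call:
arm_command(
  moves=[0,0,0,0,0,0,0,0],
)

```text
time: 14.28
ee_pos: [0.5597, 0.0639, 0.1283]
eef_rot: [0.668, 0.744, -0.001, -0.001]
ft_force: [1.0, 0.0, -1.8]
width: 0.0494
grip_force: 40.0
```

Call:
arm_command(
  moves=[0,0,1,0,0,0,2,0,0,0,1.7,0,0,0,1,0,0,0,0.5,0,0,0,0.3,0,0,0,0,0,0,0,0,0],
)

```text
time: 14.95
ee_pos: [0.5609, 0.0638, 0.0651]
eef_rot: [0.668, 0.744, 0.0, 0.0]
ft_force: [-0.4, 0.2, -1.9]
width: 0.0498
grip_force: 40.0
```

Call:
arm_command(
  moves=[0,0,0.2,0,0,0,0.1,0,0,0,0.1,0,0,0,0,0,0,0,0,0],
)

```text
time: 15.37
ee_pos: [0.5605, 0.0636, 0.0606]
eef_rot: [0.668, 0.744, 0.0, 0.0]
ft_force: [-0.5, -0.1, -2.1]
width: 0.0496
grip_force: 40.0
```

```bash
python3 - <<'E'
from h import *
s=r.read_state();print(s["time"],s["ee_pos"],s["eef_rot"],s["ft_force"],s["torque"])
t=r.camera("top")[:,:,::-1];d=r.camera("side")[:,:,::-1]
cv2.imwrite("pics/hold2.png",np.hstack([crop(t,270,132,80,80,5),crop(d,222,102,80,80,5)]))
E
```

```text
15.3667 [0.56050964 0.06362472 0.06063089] [6.68159797e-01 7.44017793e-01 9.46993237e-05 2.66432247e-05] [-0.47904919 -0.13408491 -2.09062545] [-0.00165157  0.04665796 -0.00527051]
```

View pics/hold2.png

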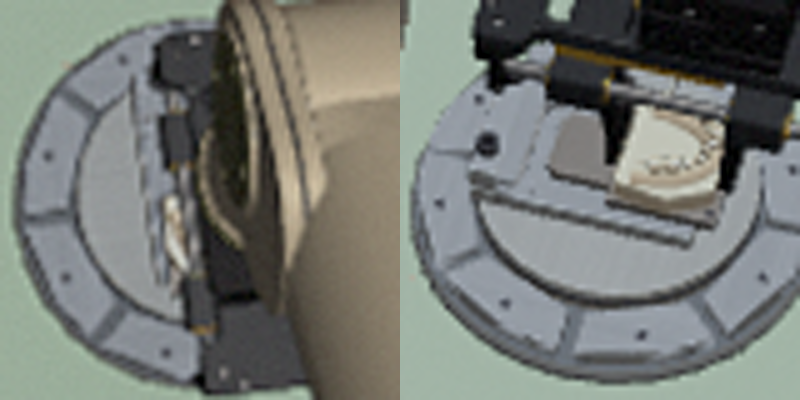

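The side view shows the tongue (tile px 580,150) just in front of the lip and square with the bed. Now I'll lower it to contact.

Call:
arm_command(
  moves=[0,0,0.1,0,0,0,0.1,0,0,0,0.1,0,0,0,0,0],
)

```text
time: 15.8
ee_pos: [0.5605, 0.0636, 0.0576]
eef_rot: [0.668, 0.744, 0.0, -0.0]
ft_force: [-0.2, -0.4, 0.6]
width: 0.0494
grip_force: 40.0
```

Call:
arm_command(
  moves=[0,0.2,0.02,0,0,0.2,0,0,0,0.2,0,0,0,0.2,0,0,0,0.2,0,0,0,0.2,0,0,0,0,0,0],
)

```text
time: 16.38
ee_pos: [0.5727, 0.065, 0.0576]
eef_rot: [0.668, 0.744, 0.0, -0.0]
ft_force: [-2.1, 0.3, 4.1]
width: 0.0493
grip_force: 40.0
```

Call:
arm_command(
  moves=[0,0.1,0,0,0,0.1,0,0,0,0.1,0,0,0,0.1,0,0,0,0,0,0],
)

```text
time: 16.8
ee_pos: [0.5763, 0.0654, 0.0575]
eef_rot: [0.668, 0.744, -0.0, -0.0]
ft_force: [-4.6, -0.8, 6.2]
width: 0.0497
grip_force: 40.0
```

Call:
arm_command(
  moves=[0,0.1,0,0,0,0.1,0,0,0,0,0,0],
)

```text
time: 17.05
ee_pos: [0.5773, 0.0655, 0.0575]
eef_rot: [0.668, 0.744, -0.001, -0.001]
ft_force: [-10.5, -0.7, 11.7]
width: 0.0495
grip_force: 40.0
```

Call:
arm_command(
  moves=[0,0.1,0,0,0,0.1,0,0,0,0,0,0],
)

```text
time: 17.3
ee_pos: [0.5789, 0.0656, 0.0575]
eef_rot: [0.668, 0.744, -0.001, -0.001]
ft_force: [-13.0, -1.3, 13.1]
width: 0.0492
grip_force: 40.0
```

Call:
arm_command(
  moves=[0,0.1,0,0,0,0.1,0,0,0,0,0,0],
)

```text
time: 17.55
ee_pos: [0.5804, 0.0658, 0.0575]
eef_rot: [0.668, 0.744, -0.001, -0.002]
ft_force: [-17.0, -1.0, 15.1]
width: 0.0492
grip_force: 40.0
```

Call:
arm_command(
  moves=[0,0.1,-0.05,0,0,0.1,0,0,0,0,0,0],
)

```text
time: 17.8
ee_pos: [0.5817, 0.0659, 0.0576]
eef_rot: [0.668, 0.744, -0.002, -0.002]
ft_force: [-17.5, -1.6, 14.3]
width: 0.05
grip_force: 40.0
```

Call:
arm_command(
  moves=[0,0.1,0,0,0,0.1,0,0,0,0,0,0],
)

```text
time: 18.05
ee_pos: [0.5817, 0.0659, 0.0573]
eef_rot: [0.668, 0.744, -0.004, -0.004]
ft_force: [-26.9, -2.1, 21.9]
width: 0.0495
grip_force: 40.0
```

Call:
arm_command(
  moves=[0,0,0,0,0,0,0,0,0,0,0,0,0,0,0,0,0,0,0,0,0,0,0,0],
)

```text
time: 18.55
ee_pos: [0.5817, 0.0659, 0.0573]
eef_rot: [0.668, 0.744, -0.004, -0.004]
ft_force: [-25.5, -3.0, 20.8]
width: 0.0493
grip_force: 40.0
```

```bash
python3 - <<'E'
from h import *
t=r.camera("top")[:,:,::-1];d=r.camera("side")[:,:,::-1]
cv2.imwrite("pics/hold3.png",np.hstack([crop(t,270,132,80,80,5),crop(d,222,102,80,80,5)]))
E
```

```text
(no output)
```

View pics/hold3.png

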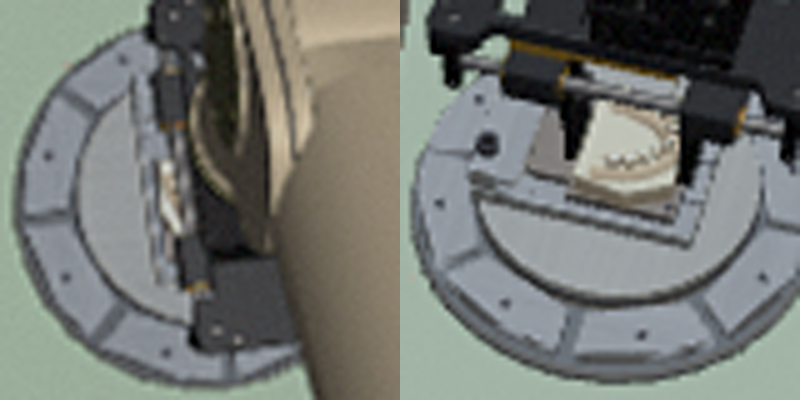

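The plate lies flat with its tongue under the lip. The plate's rear lower corner is at tile px (672,217) and the bed's front corner at (692,238). At home the gap should be 10.5 mm, so I'll check it.

```bash
python3 - <<'E'
from h import *
raw=lambda p:(np.array(p)+.5)/5-.5+[222,102]
a=plane("side",raw((272,218)),.049);b=plane("side",raw((292,236)),.048)
u=np.array([np.cos(.108),np.sin(.108)]);v=np.array([-u[1],u[0]]);d=(a-b)[:2];print(d@u,d@v, "expect .0105,-.006")
s=r.read_state();print(s["torque"],s["grip_force"],s["joint_vel"].round(4))
E
```

```text
0.012394972774916063 -0.007294194411212055 expect .0105,-.006
[-0.58597556  5.53872138  0.01000123] 40.00528450123966 [0.0006 0.0003 0.0012 0.0002 0.0022 0.0008 0.0011]
```

```bash
python3 -c "
from bench import r
print(r.close_job())"
```

```text
the job is handed in; nothing more can be done
None
```

The job is handed in (no verdict came back): the head is at the loading station with the plunger dropped into its notch, and the model's tongue is under the lip, stopped firmly at the back wall. The arm still grips it at 40 N and presses it home with about 25 N, and I did not touch the other things on the bench.

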